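# Set the bench magnifier and switch on its supply

### The job

Get the inspection magnifier ready for work: take its grab bar and bring the head round and down until the lens lies level, straight above the small clear chip tray on its own base. Only then turn the bar-handled switch on the sloping control console clockwise from its off stop to its on stop. Leave the round knob beside it, and the jar and the tweezers lying between the two devices, as they are.

Things in the scene. Friction and masses are not known exactly. Their poses are not given: they have to be found in the camera images.
- stand: Fixed white base plate of the bench magnifier, 340 (x) x 170 (y) x 10 mm; origin at the centre of its underside, on the table. Its x axis runs from the grab bar end (-x, roughly towards the robot) to the 28 mm aluminium column, whose axis stands 140 mm from the origin along +x. The stand may stand left or right of the console, turned up to 0.3 rad.
- column_top (a point): Point on the vertical swivel axis of the magnifier, 190 mm above the table, level with the tilt hinge.
- tray_mark (a point): Centre of the clear chip tray (80 x 80 mm, 9 mm high, fixed) on the stand's base, 105 mm from the column axis towards the stand's -x.
- lens_swivel (a joint): Swivel of the magnifier arm about the column, rad, positive counter-clockwise from above; 0 puts the lens on the stand's centre line over the tray. Range -0.8 to 0.8. A stiff friction joint (about 0.3 N m) that stays where it is left.
- lens_tilt (a joint): Tilt of the head about its horizontal hinge, rad; 0 is level, positive lifts the grab bar end. Range -0.45 to 0.85, no stop at level. A stiff friction hinge (0.55 N m, plus head weight about 0.25 N m) that stays where it is left.
- lens_hinge (a point): Middle of the horizontal tilt hinge, 20 mm from the column axis towards the lens, 190 mm above the table. It turns with the swivel: its x axis points from the lens to the column.
- lens_center (a point): Centre of the round lens (head 124 mm across, 15 mm thick), 85 mm from the tilt hinge. Its z axis is the lens axis, vertical when level; its x axis points towards the hinge.
- lens_bar (a point): Middle of the head's straight round grab bar: aluminium, 12 mm thick, parallel to the hinge, 88 mm clear between its side arms, 195 mm from the hinge in the lens plane; an open gap at least 40 mm wide lies between bar and lens rim. Pinch it from above; it can turn between the pads. Axes: x towards the hinge, y along the bar, z the head's upper side.
- console: Fixed grey control console, 180 (x) x 220 (y) x 110 mm high; origin at the centre of its underside. Its aluminium front panel slopes 30 degrees from level, rising away from the robot (towards the console's +x), and carries two controls 108 mm apart.
- isolator (a joint): The bar-handled rotary switch on the console's right half as seen from the robot. rad: 0 = off, the bar pointing straight up the slope at the black dash; 1.2 = on, turned clockwise as seen looking at the panel, its white line at the black dot. An over-centre snap drives it to the nearer of these two stops (about 0.06 N m at the stops, dead centre at 0.6).
- isolator_grip (a point): Grip point of the switch handle, on its turning axis, 30 mm above the panel. The handle is a black upright bar 52 mm long, 14 mm thick; its top is 11 mm beyond this point; under it a 52 mm round disc reaches 14 mm above the panel. Axes: z out of the panel along the turning axis (30 degrees from vertical), x along the bar to the end with the white line, turning with it.
- dimmer_mark (a point): Rim point, on top, of the round black dimmer knob (32 mm across, 20 mm high) on the console's left half as seen from the robot. Must not be turned.
- jar: Loose amber jar, 40 mm across, 55 mm high, between stand and console; origin at the underside.
- tweezers: Loose steel tweezers, 130 mm long, 8 mm high, lying between stand and console; origin at the middle, on the table.

How it is judged:
On the way, in this order (a step that is already met when the one before it is completed fails the run):
1. the lens is level (5 degrees) and over the tray (15 mm) while the switch is still off (horizontal distance between lens_center and tray_mark below 0.015 m and angle between lens_center's own z axis and vertical below 0.09 rad and value of joint isolator below 0.15 rad), for 0.3 s.
2. the switch is turned to on (value of joint isolator above 1.1 rad), for 0.2 s.
At the end, for the whole second after the job is handed in: The lens centre is within 15 mm (seen from above) of the tray centre and the lens within 0.09 rad (5 degrees) of level, the switch is at its on stop (joint over 1.1 of 1.2 rad), all three joints at rest, the round knob's rim within 6 mm and jar and tweezers within 30 mm of its start (horizontal distance between lens_center and tray_mark below 0.015 m and angle between lens_center's own z axis and vertical below 0.09 rad and value of joint isolator above 1.1 rad and distance of dimmer_mark from where it was at the start of the episode below 0.006 m and velocity of joint lens_tilt between -0.05 and 0.05 rad/s and velocity of joint lens_swivel between -0.05 and 0.05 rad/s and velocity of joint isolator between -0.05 and 0.05 rad/s and distance of each of jar, tweezers from where it was at the start of the episode below 0.03 m); the robot touches nothing.
It fails at once if the round knob is turned (distance of dimmer_mark from where it was at the start of the episode above 0.008 m).
It fails at once if the jar or the tweezers are displaced (distance of any of jar, tweezers from where it was at the start of the episode above 0.04 m).
It fails at once if the switch is turned on before the lens is set (value of joint isolator above 0.8 rad and not (horizontal distance between lens_center and tray_mark below 0.02 m and angle between lens_center's own z axis and vertical below 0.11 rad)).
It also fails if it takes over 51 s, if anything falls off the work surface, if the arm or the gripper's body presses on something with over 40 N, if the wrist force passes 120 N, or if a joint passes its speed limit or range.

### The arm

A 6-joint arm with a two-finger parallel gripper is mounted at the origin on the work surface. World frame = base frame: x ahead of the robot, y to its left, z up, the work surface at z = 0. Lengths are in m, angles in rad, forces in N, time in s.
With the tool pointing down it reaches from about 0.275 to 1 m from the base axis. Payload 8.4 kg.
Tool frame: the origin (TCP) lies at the very end of the fingers, on their centre line; the grasp point (between the pads) lies 19 mm behind it; y points along the fingers, x is the direction in which the jaws open and shut, and the axes are right-handed (so a half turn about y gives the same grasp; the last joint's range is limited). The gripper opens to 85 mm and grips with 20 to 120 N. Pads are 22 mm wide; open, the fingers measure 114 mm over their backs; the gripper's body (76 mm by 85 mm) begins 54 mm behind the grasp point. The pads swing forward as they close: fully open they stand 13 mm farther back than shut.
Start: joints at [-1.117, 0.353, 1.633, -0, 1.155, -0.002], TCP at [0.275, -0.561, 0.231] pointing down, gripper open.
Joint ranges: [-2.63, 2.63], [-0.92, 2.1], [0.06, 2.66], [-1.3, 4.44], [0, 2.69], [-3.02, 3.02]. Speed limits (rad/s): [2.22, 2.22, 2.79, 3.14, 3.14, 3.14].

### API

Orientations are given as a unit quaternion [x, y, z, w].
In Python, from cell import robot gives the robot as it stands.
- The arm moves only by the tool carry_out, never from a script. Its argument "targets" is a list of rows, each a list of 7 numbers: the turn, a rotation vector about the tool's x, y, z normalised to -1 to 1, where 1 is 120 degrees, then the shift along the tool's x, y, z normalised to -1 to 1, where 1 is 0.25 m, then the closure, from -1 (fully open) to 1 (shut), so that 0 is half open. In form: [[ax, ay, az, x, y, z, grip], ...]. A call has exactly 8 rows; each row is the pose to reach, as a shift and turn from the pose commanded when the call began, along the tool's axes at that moment; what a row does not reach only later rows make up. A row lasts 1/10 s, in which the tool goes at most 50 mm and 8.59 degrees, less where a joint would pass 70% of its speed; a pose out of reach is approached as far as the arm can. A call with a number of a shift or a turn outside -1 to 1 is refused whole. A call with a gripper value outside its range is refused whole. The fingers move at their own pace and stop on an object; "force" is the grip in N (left out, the last holds). Time passes only in rows, so rows that repeat a pose let the fingers close, or fill a call up. It gives the time, the measured TCP pose, the force and the opening at its end, in the units of the state.
- robot.get_state(): the state, without advancing time (a new reading comes with each control period).
- robot.camera(name): name is "scene" or "top" or "wrist"; returns a dict with "frame" (400x640x3 uint8, red, green, blue), "K" (3x3 intrinsics, pixels), "distortion" ([k1, k2, p1, p2, k3] as OpenCV has them; the pictures are not rectified), "pose" (4x4, takes a point from camera to world coordinates). Camera axes: x right, y down, z forward; pixel columns grow to the right and rows downward; lengths in m; the calibration is good to about 2 mm. A picture is of the moment at which its call begins. There is no depth.
- robot.finish_job(): hands the job in, once; it reports no verdict.
The state is a dict: "clock": time; "joint_pos": joint angles; "joint_vel": joint speeds; "joint_torque": joint torques, N m; "tcp_pos": TCP position; "tool_rot": TCP orientation; "wrist_force": force on the tool from outside, world axes, zero at the start; "moment": the same for the moment, N m; "finger_gap": finger opening in m.
Only numpy, scipy, OpenCV 4.12 (cv2) and the standard library are available. Lean on these libraries where they do the work, as an engineer would, in place of code of your own. Each camera call takes 0.05 s, during which the arm holds its last target.

## Working session

There is one attempt and no reset: what is moved stays moved. The work goes in short steps, Python scripts to look and compute and a tool call to move; the robot and the scene stay as the last step left them, time stands still between calls to the robot, and variables do not carry over. Pictures are saved under pics/ and viewed, and the job is handed in when it is done.

Besides the shell and the picture viewer there is one more tool, called after "Emit:" by a JSON object that holds its "name" and its "arguments", one argument or row to a line. carry_out: Moves the arm, as the interface text tells. Its arguments: {"type":"object","properties":{"targets":{"type":"array","items":{"type":"array","items":{"type":"number","minimum":-1,"maximum":1}}},"force":{"type":"number"}},"required":["targets"]}

```bash
mkdir -p pics; ls
python3 - <<'E'
from cell import robot
import cv2,pickle
s=robot.get_state();print(s)
d={}
for n in ["scene","top","wrist"]:
    c=robot.camera(n);d[n]=c
    cv2.imwrite(f"pics/{n}0.png",c["frame"][:,:,::-1]);print(n,c["K"],c["distortion"],c["pose"])
pickle.dump(d,open("cams0.pkl","wb"))
E
```

```text
pics
{'clock': 0.0, 'joint_pos': array([-1.11741355e+00,  3.53654463e-01,  1.63413388e+00, -2.03358669e-06,
        1.15521884e+00, -2.40285433e-03]), 'joint_vel': array([-0.00039094,  0.00095072, -0.00192728, -0.00028498,  0.00042439,
        0.00106224]), 'joint_torque': array([-1.30607928e-03, -6.05260992e+01, -3.42056644e+01, -2.42288679e-04,
        9.34372918e-03, -1.15171616e-05]), 'tcp_pos': array([ 0.27489124, -0.56076414,  0.23055785]), 'tool_rot': array([-0.59976992,  0.3745334 , -0.37368521,  0.60030004]), 'wrist_force': array([-0.03211669,  0.42096517, -0.19984509]), 'moment': array([-0.04252813, -0.01478424,  0.02132175]), 'finger_gap': 0.08506399284045667}
scene [[418.36690615   0.         307.40443075]
 [  0.         418.36690615 199.2208279 ]
 [  0.           0.           1.        ]] [0.01867149 0.         0.         0.         0.        ] [[ 0.88361395  0.25612659 -0.39195096  1.01363263]
 [ 0.46813281 -0.49907089  0.72923242 -0.74674274]
 [-0.0088355  -0.82784504 -0.56088726  0.72963475]
 [ 0.          0.          0.          1.        ]]
top [[439.28248892   0.         317.18197506]
 [  0.         439.28248892 199.75293565]
 [  0.           0.           1.        ]] [0.01832269 0.         0.         0.         0.        ] [[-0.07738303 -0.97068051  0.22757685  0.40617289]
 [-0.99699294  0.07628208 -0.01364288  0.0351838 ]
 [-0.00411716 -0.22794824 -0.97366455  0.992324  ]
 [ 0.          0.          0.          1.        ]]
wrist [[289.62205968   0.         321.77125874]
 [  0.         289.62205968 199.10695847]
 [  0.           0.           1.        ]] [-0.00975612  0.          0.          0.          0.        ] [[ 4.40286723e-01 -8.61586567e-01 -2.52618663e-01  3.37757121e-01]
 [-8.97856784e-01 -4.22780079e-01 -1.22923554e-01 -5.29059825e-01]
 [-8.92855266e-04  2.80936989e-01 -9.59725800e-01  3.73383534e-01]
 [ 0.00000000e+00  0.00000000e+00  0.00000000e+00  1.00000000e+00]]
```

View pics/scene0.png

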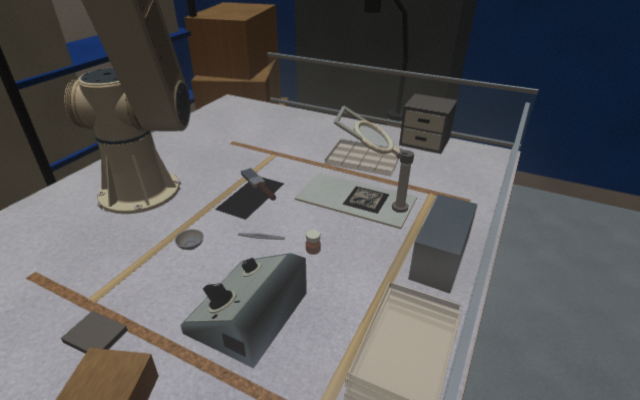

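View pics/top0.png

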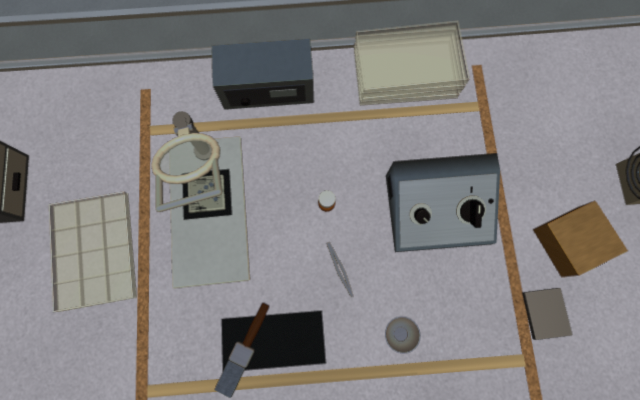

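View pics/wrist0.png

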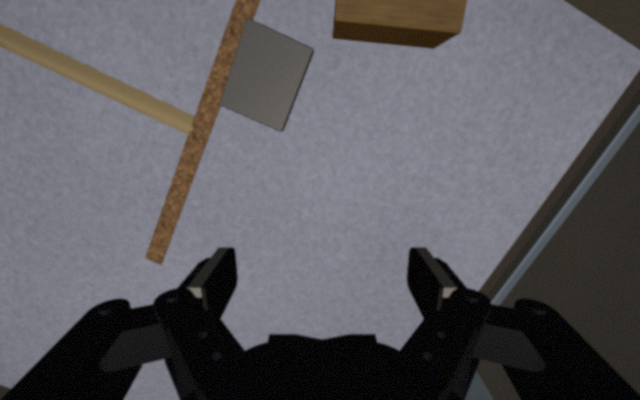

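Run:
```python
import cv2
a=cv2.imread("pics/top0.png");b=cv2.imread("pics/scene0.png")
cv2.imwrite("pics/t1.png",cv2.resize(a[95:295,135:265],None,fx=3,fy=3,interpolation=2)) if 0 else None
cv2.imwrite("pics/t1.png",cv2.resize(a[100:295,140:260],(360*4//3*1,780*1)) [0:600] if 0 else cv2.resize(a[100:220,140:260],None,fx=5,fy=5,interpolation=2))
cv2.imwrite("pics/t2.png",cv2.resize(a[145:260,380:510],None,fx=5,fy=5,interpolation=2))
cv2.imwrite("pics/s1.png",cv2.resize(b[100:230,290:430],None,fx=4.5,fy=4.5,interpolation=2))
cv2.imwrite("pics/s2.png",cv2.resize(b[225:365,175:320],None,fx=4,fy=4,interpolation=2))
```

```text
(no output)
```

View pics/t1.png

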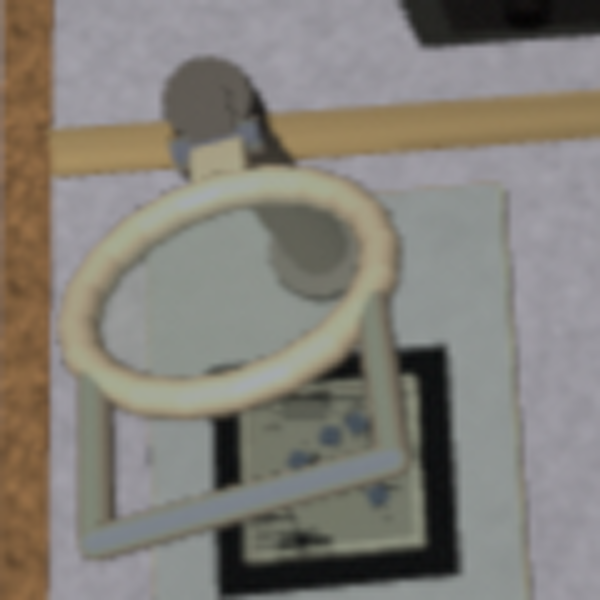

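View pics/t2.png

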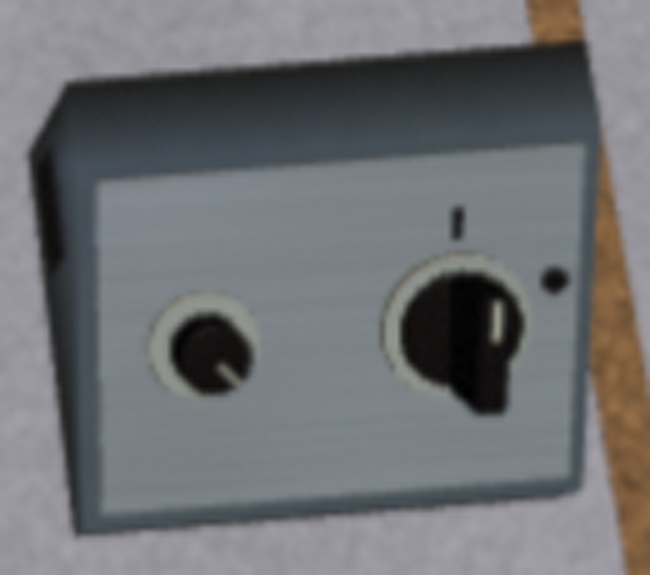

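View pics/s1.png

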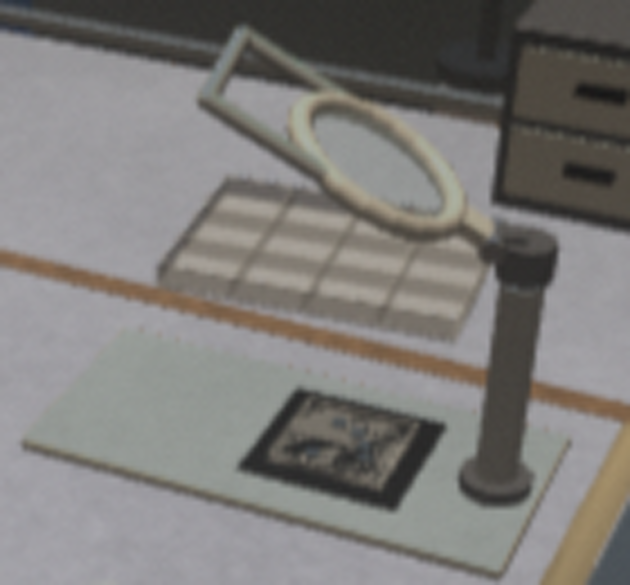

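View pics/s2.png

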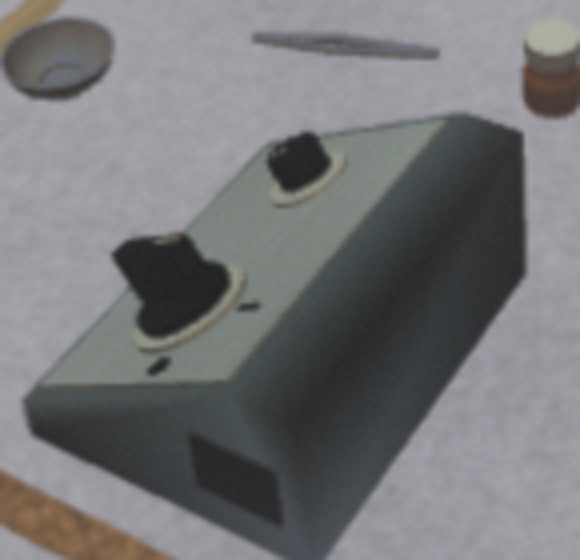

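```bash
cat > h.py <<'E'
import numpy as np,cv2,pickle
from scipy.optimize import least_squares
from scipy.spatial.transform import Rotation as R
def proj(c,P):
    P=np.atleast_2d(np.asarray(P,float));T=np.linalg.inv(c["pose"])
    q=P@T[:3,:3].T+T[:3,3]
    return cv2.projectPoints(q,np.zeros(3),np.zeros(3),np.asarray(c["K"]),np.asarray(c["distortion"],float))[0].reshape(-1,2)
def st(p,pts): # stand local->world
    c,s=np.cos(p[2]),np.sin(p[2]);pts=np.atleast_2d(pts)
    return np.c_[p[0]+c*pts[:,0]-s*pts[:,1],p[1]+s*pts[:,0]+c*pts[:,1],pts[:,2]]
def head(p,sw,t,hp): # hp: (along-from-hinge outward, y, up)
    hp=np.atleast_2d(hp)
    # level swivel frame: x toward column; out = -x
    x=-(0.02+hp[:,0]*np.cos(t)-hp[:,2]*np.sin(t)); z=0.19+hp[:,0]*np.sin(t)+hp[:,2]*np.cos(t); y=hp[:,1]
    c,s=np.cos(sw),np.sin(sw)
    return st(p,np.c_[0.14+c*x-s*y,s*x+c*y,z])
E
cat > fit1.py <<'E'
from h import *
d=pickle.load(open("cams0.pkl","rb"))
T=lambda u,v:(140+u/5,100+v/5)
S=lambda u,v:(290+u/4.5,100+v/4.5)
sp=[("top",(.17,-.085,.01),T(502,183)),("top",(-.17,.085,.01),(173.5,287)),("top",(-.17,-.085,.01),(248.5,278)),
("top",(.14+-.105+.04,-.04,.019),T(418,372)),("top",(.035-.04,-.04,.019),T(425,540)),("top",(.035-.04,.04,.019),T(245,563)),
("scene",(.17,.085,.01),S(571,440)),("scene",(-.17,-.085,.01),S(22,441)),("scene",(.17,-.085,.01),S(497,575)),("scene",(-.17,.085,.01),S(125,325)),
]
hp=[("top",(.195,0,0),T(243,502)),("top",(.085,0,0),T(231,290)),("scene",(.195,0,0),S(223,63)),("scene",(.085,0,0),S(378,165)),
("top",(.195,.053,0),T(87,543)),("top",(.195,-.053,0),T(400,460)),("scene",(.195,.053,0),S(242,32)),("scene",(.195,-.053,0),S(205,97))]
def f(p):
    r=[proj(d[n],st(p,q))[0]-m for n,q,m in sp]+[proj(d[n],head(p,p[3],p[4],q))[0]-m for n,q,m in hp]
    return np.ravel(r)
o=least_squares(f,[.6,.3,0,0,.5],loss="soft_l1")
print(o.x);print(f(o.x).reshape(-1,2).round(1).tolist())
p=o.x
for t in [(p[3],p[4]),(0,0)]: print("bar",head(p,*t,(.195,0,0)),"lens",head(p,*t,(.085,0,0)))
print("tray",st(p,(.035,0,.01)))
# console
T=lambda u,v:(380+u/5,145+v/5)
S=lambda u,v:(175+u/4,225+v/4)
def con(q,pts):
    cy,sy=np.cos(q[3]),np.sin(q[3]);pts=np.atleast_2d(pts);a=np.pi/6
    ex=np.array([cy*np.cos(a),sy*np.cos(a),np.sin(a)]);ey=np.array([-sy,cy,0]);ez=np.cross(ex,ey)
    return q[:3]+pts[:,:1]*ex+pts[:,1:2]*ey+pts[:,2:]*ez
def g(q):
    r=q[4];r2=q[5]
    pts=[("top",(r,0,0),T(457,222)),("scene",(r,0,0),S(248,306)),
    ("top",(r2*np.cos(1.2),-r2*np.sin(1.2),0),T(555,280)),("scene",(r2*np.cos(1.2),-r2*np.sin(1.2),0),S(158,366)),
    ("top",(0,.108,0),T(206,345)),("scene",(0,.108,0),S(310,178)),("top",(0,0,0),T(460,322)),
    ("top",(-.026,0,.041),T(488,410)),("top",(.020,0,.041),T(497,320))]
    return np.ravel([proj(d[n],con(q,x))[0]-m for n,x,m in pts])
o2=least_squares(g,[.5,-.3,.06,0,.045,.045],loss="soft_l1")
print(o2.x);print(g(o2.x).reshape(-1,2).round(1).tolist());q=o2.x
print("grip",con(q,(0,0,.03)))
print("console center approx width check edges")
np.savez("fit.npz",p=p,q=q)
E
python3 fit1.py
```

```text
[0.63513327 0.27127693 0.02011575 0.17324072 0.49859907]
[[0.7, -1.3], [-1.0, 0.6], [1.5, 1.8], [-0.3, -0.2], [0.0, -0.0], [0.6, -1.2], [0.2, -1.9], [-0.9, -1.4], [0.9, -1.5], [-0.1, -0.7], [0.2, 0.0], [0.1, -0.8], [0.3, 0.1], [-0.2, -0.6], [-0.2, 0.2], [0.1, 0.1], [0.4, -0.2], [-0.3, 0.2]]
bar [[0.5874097  0.2373417  0.28324815]] lens [[0.68221726 0.25590528 0.23064663]]
bar [[0.56014844 0.26976835 0.19      ]] lens [[0.67012619 0.27198093 0.19      ]]
tray [[0.67012619 0.27198093 0.01      ]]
[ 0.57411609 -0.30423362  0.06980478  0.00113852  0.04538307  0.04485101]
[[0.5, -0.1], [-0.1, -0.1], [0.0, -0.0], [0.1, -0.0], [-0.3, -0.3], [-0.5, 0.2], [-0.8, 0.4], [0.6, 0.8], [-0.4, -2.3]]
grip [[ 0.5591161  -0.3042507   0.09578554]]
console center approx width check edges
```

```bash
cat >> h.py <<'E'
def rel(s,P,Rm):
    R0=R.from_quat(s["tool_rot"]).as_matrix()
    rv=R.from_matrix(R0.T@Rm).as_rotvec()/np.deg2rad(120)
    return np.r_[rv,R0.T@(np.asarray(P)-s["tcp_pos"])/.25].round(3).tolist()
def down(yaw,sgn=1):
    x=np.array([np.cos(yaw),np.sin(yaw),0])*sgn;y=np.array([0,0,-1.]);return np.c_[x,y,np.cross(x,y)]
E
python3 - <<'E'
from cell import robot
from h import *
s=robot.get_state();print(R.from_quat(s["tool_rot"]).as_matrix().round(3))
for sg in(1,-1):print(sg,rel(s,[.587,.237,.36],down(.193,sg)))
E
```

```text
[[ 0.44  -0.001  0.898]
 [-0.898  0.001  0.44 ]
 [-0.001 -1.    -0.   ]]
1 [-0.0, -0.624, -0.0, -2.317, -0.515, 2.526]
-1 [0.0, 0.876, -0.0, -2.317, -0.515, 2.526]
```

Emit:
{"name": "carry_out", "arguments": {
  "targets": [
    [0,-0.02,0,-0.05,-0.08,0.05,-0.5],
    [0,-0.05,0,-0.16,-0.22,0.16,0],
    [0,-0.09,0,-0.3,-0.36,0.31,0.3],
    [0,-0.13,0,-0.45,-0.46,0.47,0.3],
    [0,-0.17,0,-0.6,-0.5,0.64,0.3],
    [0,-0.2,0,-0.74,-0.52,0.79,0.3],
    [0,-0.22,0,-0.85,-0.52,0.92,0.3],
    [0,-0.23,0,-0.9,-0.52,1,0.3]
  ],
  "force": 30
}}

```text
clock: 0.95
tcp_pos: [0.4007, -0.2472, 0.3619]
tool_rot: [0.672, -0.219, 0.22, -0.672]
wrist_force: [0.9, -0.1, -0.5]
finger_gap: 0.0302
```

```bash
cat > r.py <<'E'
import sys
from cell import robot
from h import *
s=robot.get_state();print({k:np.round(v,4).tolist() for k,v in s.items()})
a=eval(sys.argv[1]);print(rel(s,a[0],down(a[1])))
E
python3 r.py "([.585,.237,.36],.193)"
```

```text
{'clock': 0.95, 'joint_pos': [-0.556, -0.003, 1.778, 0.0001, 1.3657, 0.0761], 'joint_vel': [1.0146, -0.1006, 0.0757, 0.0015, 0.0218, 0.815], 'joint_torque': [-8.8212, -39.1552, -36.8049, -0.0885, 0.4227, -1.6642], 'tcp_pos': [0.4007, -0.2472, 0.3619], 'tool_rot': [0.6721, -0.2195, 0.2201, -0.672], 'wrist_force': [0.9006, -0.1431, -0.5396], 'moment': [0.0342, -0.0079, -0.0132], 'finger_gap': 0.0302}
[0.0, -0.394, 0.0, -0.549, 0.007, 1.998]
```

Emit:
{"name": "carry_out", "arguments": {
  "targets": [
    [0,-0.03,0,-0.04,0,0.12,0.3],
    [0,-0.07,0,-0.09,0,0.28,0.3],
    [0,-0.11,0,-0.14,0,0.45,0.3],
    [0,-0.15,0,-0.18,0,0.62,0.3],
    [0,-0.19,0,-0.22,0,0.78,0.3],
    [0,-0.22,0,-0.25,0,0.9,0.3],
    [0,-0.24,0,-0.27,0,0.97,0.3],
    [0,-0.25,0,-0.28,0,1,0.3]
  ]
}}

```text
clock: 1.75
tcp_pos: [0.4923, -0.0046, 0.361]
tool_rot: [-0.706, 0.038, -0.037, 0.706]
wrist_force: [0.3, -0.4, 0.4]
finger_gap: 0.0301
```

```bash
python3 r.py "([.585,.237,.36],.193)"
```

```text
{'clock': 1.75, 'joint_pos': [-0.0126, 0.0362, 1.74, 0.0003, 1.366, 0.0938], 'joint_vel': [0.1227, 0.0311, -0.0341, -0.0137, 0.0078, -0.0555], 'joint_torque': [0.0665, -40.5034, -37.8577, 0.1884, -0.0601, 0.0883], 'tcp_pos': [0.4923, -0.0046, 0.361], 'tool_rot': [-0.706, 0.0378, -0.0374, 0.7062], 'wrist_force': [0.3083, -0.3995, 0.425], 'moment': [-0.0029, -0.0164, 0.0378], 'finger_gap': 0.0301}
[-0.0, -0.143, -0.0, 0.266, 0.004, 1.0]
```

Emit:
{"name": "carry_out", "arguments": {
  "targets": [
    [0,-0.02,0,0.03,0,0.12,0.3],
    [0,-0.04,0,0.08,0,0.3,0.3],
    [0,-0.07,0,0.13,0,0.49,0.3],
    [0,-0.1,0,0.18,0,0.68,0.3],
    [0,-0.12,0,0.22,0,0.83,0.3],
    [0,-0.143,0,0.25,0,0.94,0.3],
    [0,-0.143,0,0.266,0,1,0.3],
    [0,-0.143,0,0.266,0,1,0.3]
  ]
}}

```text
clock: 2.55
tcp_pos: [0.5858, 0.2357, 0.3606]
tool_rot: [0.704, 0.067, -0.067, -0.704]
wrist_force: [-0.7, 0.8, -0.1]
finger_gap: 0.0298
```

```bash
python3 r.py "([.587,.237,.264],.193)"
python3 - <<'E'
from cell import robot
from h import *
c=robot.camera("wrist");pickle.dump(c,open("w1.pkl","wb"))
im=c["frame"][:,:,::-1].copy()
p=np.load("fit.npz")["p"]
cv2.imwrite("pics/w1raw.png",im)
for q in proj(c,head(p,p[3],p[4],[(.195,0,0),(.195,.05,0),(.195,-.05,0),(.085,0,0)])): cv2.circle(im,tuple(int(v) for v in q),2,(0,0,255),-1)
cv2.imwrite("pics/w1.png",im)
E
```

```text
{'clock': 2.55, 'joint_pos': [0.3801, 0.2734, 1.4598, 0.0, 1.4092, 0.1908], 'joint_vel': [-0.0303, -0.0309, 0.0338, -0.0163, 0.0074, -0.0216], 'joint_torque': [1.5781, -57.7816, -39.1084, 0.2061, -0.0979, 0.1822], 'tcp_pos': [0.5858, 0.2357, 0.3606], 'tool_rot': [0.704, 0.0665, -0.0671, -0.7039], 'wrist_force': [-0.6703, 0.7601, -0.1082], 'moment': [0.0467, 0.0099, -0.0135], 'finger_gap': 0.0298}
[0.0, -0.002, -0.0, 0.006, 0.387, 0.004]
```

View pics/w1.png

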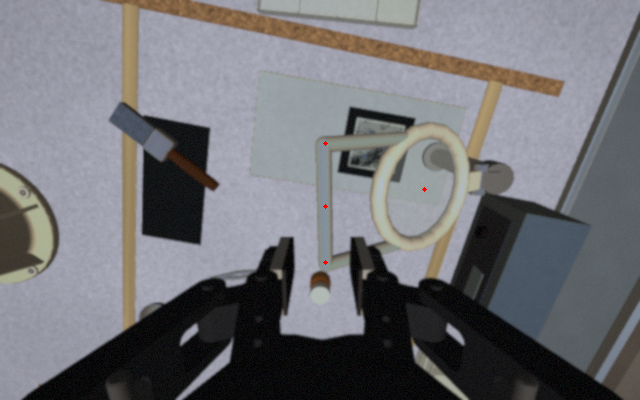

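Emit:
{"name": "carry_out", "arguments": {
  "targets": [
    [0,0,0,0.006,0.05,0.004,0.3],
    [0,0,0,0.006,0.13,0.004,0.3],
    [0,0,0,0.006,0.22,0.004,0.3],
    [0,0,0,0.006,0.3,0.004,0.3],
    [0,0,0,0.006,0.36,0.004,0.3],
    [0,0,0,0.006,0.39,0.004,0.3],
    [0,0,0,0.006,0.39,0.004,0.3],
    [0,0,0,0.006,0.39,0.004,0.4]
  ]
}}

```text
clock: 3.4
tcp_pos: [0.5872, 0.2362, 0.2645]
tool_rot: [-0.704, -0.067, 0.067, 0.704]
wrist_force: [0.1, -0.5, -0.1]
finger_gap: 0.0254
```

Emit:
{"name": "carry_out", "arguments": {
  "targets": [
    [0,0,0,0,0,0,0.5],
    [0,0,0,0,0,0,0.6],
    [0,0,0,0,0,0,0.7],
    [0,0,0,0,0,0,0.8],
    [0,0,0,0,0,0,0.9],
    [0,0,0,0,0,0,0.9],
    [0,0,0,0,0,0,1],
    [0,0,0,0,0,0,1]
  ],
  "force": 30
}}

```text
clock: 4.2
tcp_pos: [0.5869, 0.2364, 0.2639]
tool_rot: [-0.704, -0.067, 0.067, 0.704]
wrist_force: [-0.3, 1.2, 0.8]
finger_gap: 0.0106
```

```bash
python3 r.py "([.587,.237,.264],.193)"
python3 - <<'E'
from cell import robot
from h import *
for n in("wrist","scene"):
    c=robot.camera(n)
    im=c["frame"][:,:,::-1].copy()
    cv2.imwrite(f"pics/{n}2.png",im if n=="wrist" else cv2.resize(im[60:260,250:450],None,fx=3,fy=3))
E
```

```text
{'clock': 4.2, 'joint_pos': [0.3805, 0.3371, 1.5817, 0.0001, 1.2226, 0.1906], 'joint_vel': [0.0012, -0.0004, -0.0006, -0.0001, -0.0009, 0.0002], 'joint_torque': [-0.4659, -60.0797, -34.7972, -0.097, 0.2064, 0.1627], 'tcp_pos': [0.5869, 0.2364, 0.2639], 'tool_rot': [-0.7039, -0.0671, 0.067, 0.704], 'wrist_force': [-0.3065, 1.1527, 0.8048], 'moment': [0.0603, -0.1115, 0.1978], 'finger_gap': 0.0106}
[-0.0, -0.001, 0.0, 0.001, -0.001, 0.002]
```

View pics/wrist2.png

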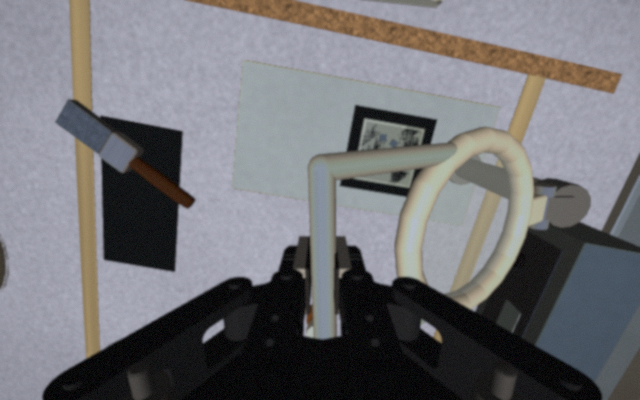

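View pics/scene2.png

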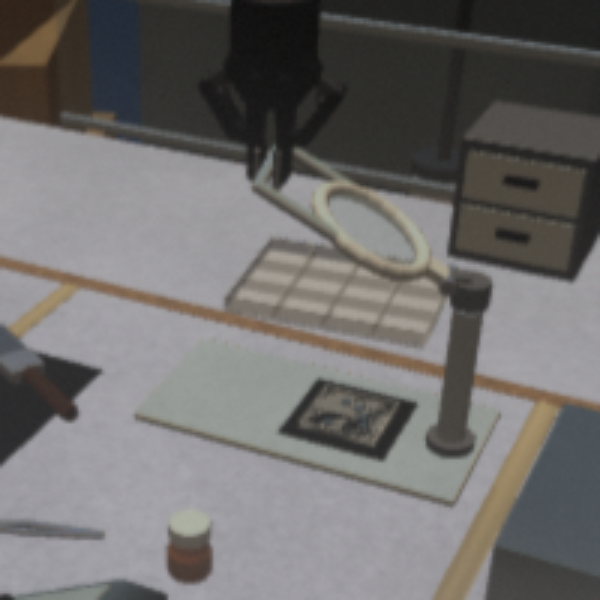

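```bash
cat > arc.py <<'E'
import sys
from cell import robot
from h import *
s=robot.get_state();p=np.load("fit.npz")["p"]
off=s["tcp_pos"]-head(p,p[3],p[4],(.195,0,0))[0];print(off)
u=np.linspace(0,1,17)[1:];u=u*u*(3-2*u)
for k in u:
    sw=p[3]*(1-k);t=p[4]*(1-k)
    print([round(x,3) for x in rel(s,head(p,sw,t,(.195,0,0))[0]+off,down(p[2]+sw))])
E
python3 arc.py
```

```text
[-0.00053839 -0.0009877  -0.01941473]
[-0.0, -0.001, 0.0, -0.002, 0.004, 0.001]
[-0.0, 0.002, 0.0, -0.008, 0.015, 0.006]
[-0.0, 0.006, 0.0, -0.016, 0.032, 0.012]
[-0.0, 0.011, 0.0, -0.027, 0.054, 0.021]
[-0.0, 0.018, 0.0, -0.038, 0.082, 0.032]
[-0.0, 0.024, 0.0, -0.049, 0.112, 0.044]
[-0.0, 0.032, 0.0, -0.059, 0.146, 0.058]
[-0.0, 0.04, 0.0, -0.068, 0.181, 0.072]
[-0.0, 0.047, 0.0, -0.075, 0.216, 0.086]
[-0.0, 0.055, 0.0, -0.08, 0.25, 0.1]
[-0.0, 0.062, 0.0, -0.083, 0.283, 0.113]
[-0.0, 0.068, 0.0, -0.084, 0.312, 0.125]
[-0.0, 0.073, 0.0, -0.084, 0.337, 0.134]
[-0.0, 0.077, 0.0, -0.084, 0.356, 0.142]
[-0.0, 0.08, 0.0, -0.083, 0.369, 0.146]
[-0.0, 0.081, 0.0, -0.083, 0.373, 0.148]
```

Emit:
{"name": "carry_out", "arguments": {
  "targets": [
    [0,0,0,-0.002,0.004,0.001,1],
    [0,0.002,0,-0.008,0.015,0.006,1],
    [0,0.006,0,-0.016,0.032,0.012,1],
    [0,0.011,0,-0.027,0.054,0.021,1],
    [0,0.018,0,-0.038,0.082,0.032,1],
    [0,0.024,0,-0.049,0.112,0.044,1],
    [0,0.032,0,-0.059,0.146,0.058,1],
    [0,0.04,0,-0.068,0.181,0.072,1]
  ]
}}

```text
clock: 5.1
tcp_pos: [0.5666, 0.2511, 0.2177]
tool_rot: [-0.706, -0.037, 0.037, 0.706]
wrist_force: [3.9, -0.0, 1.6]
finger_gap: 0.011
```

```bash
cat > arc2.py <<'E'
from cell import robot
from h import *
s=robot.get_state();p=np.load("fit.npz")["p"]
off=np.array([-0.0005,-0.001,-0.0194]);print(s["tcp_pos"],s["finger_gap"],s["wrist_force"])
for k in [.6,.7,.8,.9,.97,1]:
    sw=p[3]*(1-k);t=p[4]*(1-k)
    print([round(x,3) for x in rel(s,head(p,sw,t,(.195,0,0))[0]+off,down(p[2]+sw))])
E
python3 arc2.py
```

```text
[0.56663321 0.25107007 0.21774541] 0.010951107649179484 [ 3.87220618 -0.00565765  1.64460983]
[-0.0, 0.007, 0.0, -0.008, 0.034, 0.014]
[-0.0, 0.016, 0.0, -0.014, 0.072, 0.028]
[-0.0, 0.024, 0.0, -0.019, 0.111, 0.043]
[-0.0, 0.032, 0.0, -0.021, 0.15, 0.058]
[-0.0, 0.038, 0.0, -0.021, 0.177, 0.069]
[-0.0, 0.04, 0.0, -0.02, 0.189, 0.073]
```

Emit:
{"name": "carry_out", "arguments": {
  "targets": [
    [0,0.007,0,-0.008,0.034,0.014,1],
    [0,0.016,0,-0.014,0.072,0.028,1],
    [0,0.024,0,-0.019,0.111,0.043,1],
    [0,0.032,0,-0.021,0.15,0.058,1],
    [0,0.038,0,-0.021,0.177,0.069,1],
    [0,0.041,0,-0.02,0.189,0.074,1],
    [0,0.041,0,-0.02,0.189,0.074,1],
    [0,0.041,0,-0.02,0.189,0.074,1]
  ]
}}

```text
clock: 5.9
tcp_pos: [0.5594, 0.2686, 0.1712]
tool_rot: [0.707, 0.007, -0.008, -0.707]
wrist_force: [0.3, 0.0, 0.9]
finger_gap: 0.0108
```

```bash
python3 arc2.py;python3 - <<'E'
from cell import robot
from h import *
d={}
p=np.load("fit.npz")["p"]
for n in("top","scene"):
    c=robot.camera(n);d[n]=c
    im=c["frame"][:,:,::-1].copy()
    cv2.imwrite(f"pics/{n}3.png",cv2.resize(im[100:220,140:260],None,fx=5,fy=5,interpolation=2) if n=="top" else cv2.resize(im[100:230,290:430],None,fx=4.5,fy=4.5,interpolation=2))
pickle.dump(d,open("cams3.pkl","wb"))
E
```

```text
[0.55941394 0.26864885 0.17117959] 0.010763475094268296 [0.27740164 0.00816266 0.9159813 ]
[0.0, -0.033, -0.0, 0.018, -0.152, -0.058]
[0.0, -0.025, -0.0, 0.011, -0.114, -0.044]
[0.0, -0.016, -0.0, 0.005, -0.075, -0.029]
[0.0, -0.008, -0.0, 0.002, -0.037, -0.014]
[0.0, -0.002, -0.0, 0.001, -0.009, -0.004]
[0.0, 0.0, -0.0, 0.001, 0.002, 0.0]
```

View pics/top3.png

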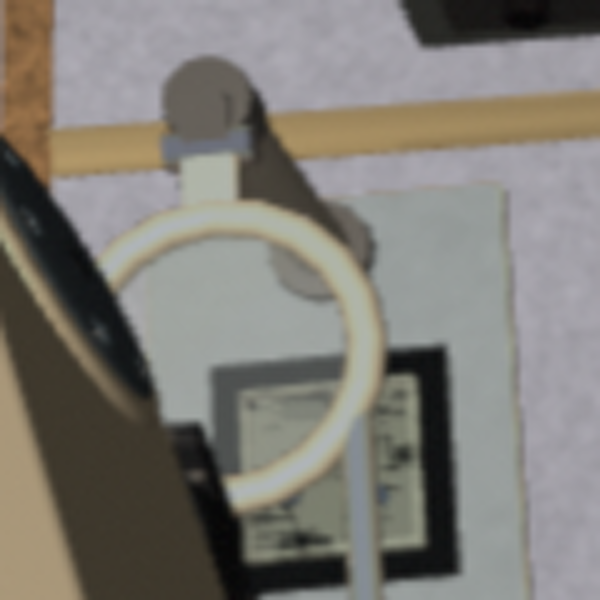

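View pics/scene3.png

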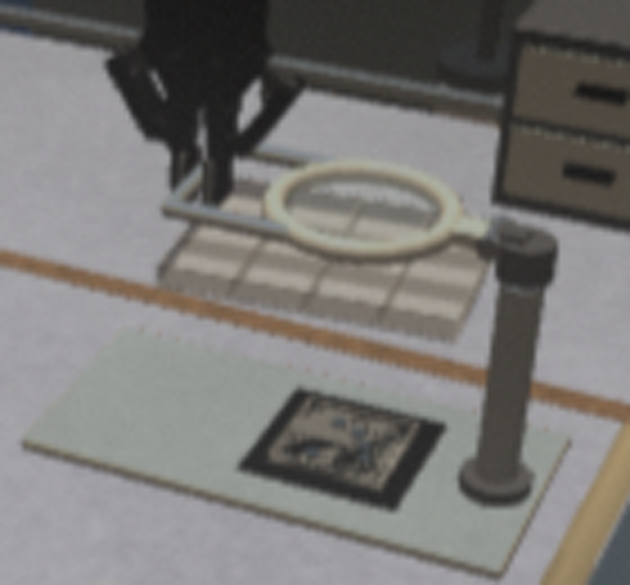

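Emit:
{"name": "carry_out", "arguments": {
  "targets": [
    [0,0,0,0,0,0,0.7],
    [0,0,0,0,0,0,0.5],
    [0,0,0,0,0,0,0.35],
    [0,0,0,0,0,0,0.3],
    [0,0,0,0,-0.03,0,0.3],
    [0,0,0,0,-0.1,0,0.3],
    [0,0,0,0,-0.22,0,0.3],
    [0,0,0,0,-0.38,0,0.3]
  ]
}}

```text
clock: 6.8
tcp_pos: [0.5588, 0.2682, 0.2662]
tool_rot: [0.708, 0.006, -0.008, -0.707]
wrist_force: [0.7, -0.3, -0.9]
finger_gap: 0.0299
```

Emit:
{"name": "carry_out", "arguments": {
  "targets": [
    [0,0,0,-0.04,-0.15,-0.05,0.3],
    [0,0,0,-0.08,-0.25,-0.16,0.2],
    [0,0,0,-0.1,-0.32,-0.3,0.1],
    [0,0,0,-0.12,-0.35,-0.45,0],
    [0,0,0,-0.14,-0.36,-0.62,0],
    [0,0,0,-0.16,-0.36,-0.8,0],
    [0,0,0,-0.18,-0.36,-0.93,0],
    [0,0,0,-0.2,-0.36,-1,0]
  ]
}}

```text
clock: 7.6
tcp_pos: [0.5144, 0.0153, 0.3571]
tool_rot: [0.707, 0.007, -0.006, -0.707]
wrist_force: [-0.2, 1.0, -0.3]
finger_gap: 0.0427
```

Run:
```python
from cell import robot
from h import *
d={}
print(robot.get_state())
for n in("top","scene","wrist"):
    c=robot.camera(n);d[n]=c
    im=c["frame"][:,:,::-1].copy()
    cv2.imwrite(f"pics/{n}4.png",cv2.resize(im[100:220,140:260],None,fx=5,fy=5,interpolation=2) if n=="top" else cv2.resize(im[100:230,290:430],None,fx=4.5,fy=4.5,interpolation=2) if n=="scene" else im)
pickle.dump(d,open("cams4.pkl","wb"))
```

```text
{'clock': 7.6, 'joint_pos': array([ 2.71671189e-02,  7.61548591e-02,  1.70548134e+00, -5.91142198e-04,
        1.35911404e+00,  8.90082261e-03]), 'joint_vel': array([-0.31164174, -0.08782507,  0.10101953,  0.01499247, -0.01092458,
       -0.30538413]), 'joint_torque': array([  1.46953538, -43.20234418, -37.81431913,  -0.21851054,
         0.06642248,   0.17710471]), 'tcp_pos': array([0.51439623, 0.01528052, 0.35710134]), 'tool_rot': array([ 0.70727575,  0.00680332, -0.00620037, -0.70687785]), 'wrist_force': array([-0.18138451,  1.0174756 , -0.27236949]), 'moment': array([ 0.02129768, -0.01332376, -0.00487177]), 'finger_gap': 0.042743898272695195}
```

View pics/top4.png

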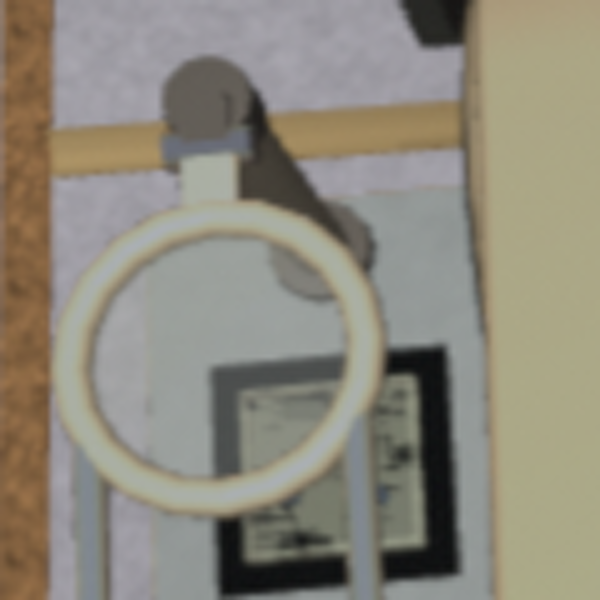

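View pics/scene4.png

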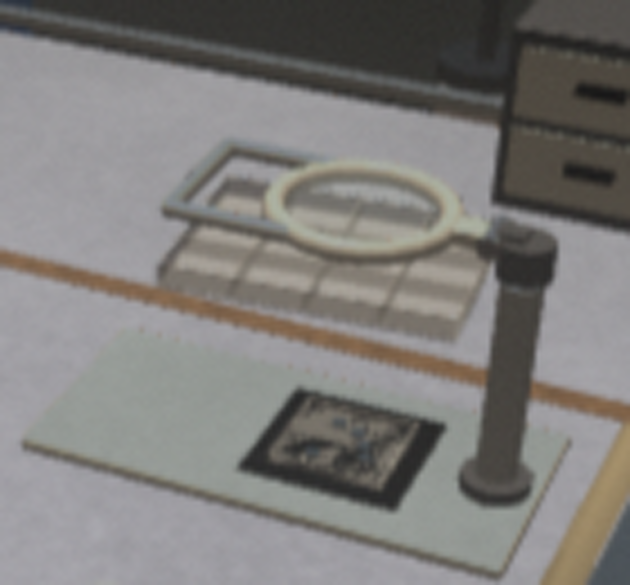

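View pics/wrist4.png

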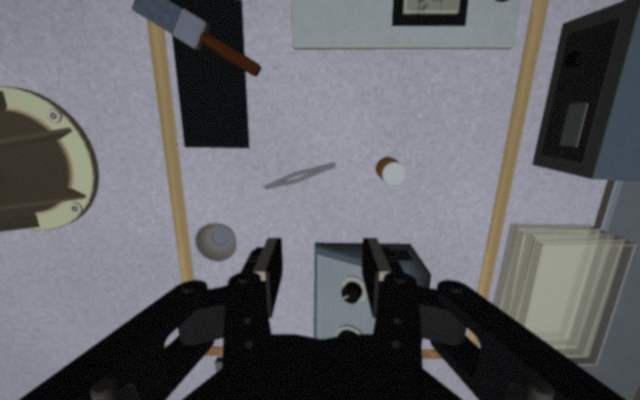

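Run:
```python
from h import *
d=pickle.load(open("cams4.pkl","rb"));z=np.load("fit.npz");p=z["p"]
T=lambda u,v:(140+u/5,100+v/5)
S=lambda u,v:(290+u/4.5,100+v/4.5)
hp=[("top",(.085,0,0),T(221,359)),("scene",(.085,0,0),S(365,208)),("scene",(.195,.053,0),S(231,144)),("scene",(.195,-.053,0),S(168,211))]
f=lambda x:np.ravel([proj(d[n],head(p,x[0],x[1],q))[0]-m for n,q,m in hp])
o=least_squares(f,[0,0]);print(o.x,f(o.x).round(1),head(p,*o.x,(.085,0,0)),st(p,(.035,0,.01)))
im=cv2.imread("pics/top4.png")
c=d["top"]["frame"][:,:,::-1]
cv2.imwrite("pics/top4b.png",cv2.resize(c[160:260,140:260],None,fx=5,fy=5,interpolation=2))
```

```text
[-0.00042764 -0.00991563] [ 0.1 -0.9 -0.5  0.2  0.5  0.2 -0.1 -0.2] [[0.67012947 0.27202591 0.18915718]] [[0.67012619 0.27198093 0.01      ]]
```

View pics/top4b.png

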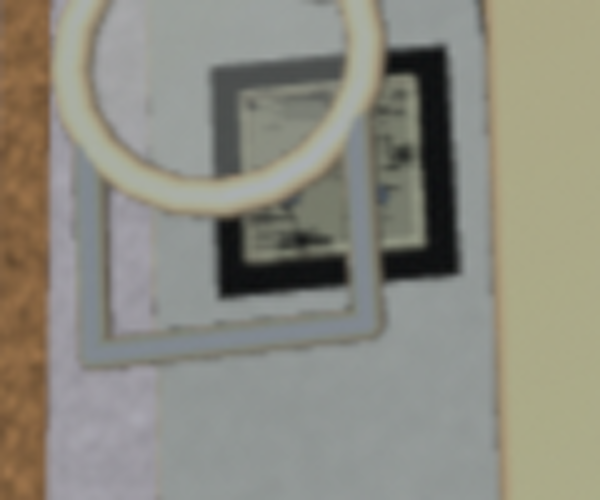

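```bash
cat > sw.py <<'E'
import sys
from cell import robot
from h import *
from scipy.spatial.transform import Slerp
q=np.load("fit.npz")["q"]
def frame(yaw,ang):
    a=np.pi/6;cy,sy=np.cos(yaw),np.sin(yaw)
    ex=np.array([cy*np.cos(a),sy*np.cos(a),np.sin(a)]);ey=np.array([-sy,cy,0]);ez=np.cross(ex,ey)
    b=R.from_rotvec(-ang*ez).apply(ex)   # bar dir
    y=-ez; x=R.from_rotvec(-ang*ez).apply(-ey)
    return np.c_[x,y,np.cross(x,y)],ez
if __name__=="__main__":
    h,ang=float(sys.argv[1]),float(sys.argv[2]);n=int(sys.argv[3]) if len(sys.argv)>3 else 1
    s=robot.get_state();print(s["clock"],s["tcp_pos"].round(4),s["joint_pos"].round(3),s["finger_gap"].round(4),s["wrist_force"].round(1),s["moment"].round(2))
    Rm,ez=frame(q[3],ang);P=q[:3]+h*ez
    sl=Slerp([0,1],R.concatenate([R.from_quat(s["tool_rot"]),R.from_matrix(Rm)]))
    for k in np.arange(1,n+1)/n:
        print([round(float(x),3) for x in rel(s,s["tcp_pos"]*(1-k)+P*k,sl(k).as_matrix())])
E
python3 sw.py .16 0 16
```

```text
Traceback (most recent call last):
  File "sw.py", line 14, in <module>
    s=robot.get_state();print(s["clock"],s["tcp_pos"].round(4),s["joint_pos"].round(3),s["finger_gap"].round(4),s["wrist_force"].round(1),s["moment"].round(2))
                                                                                       ^^^^^^^^^^^^^^^^^^^^^
AttributeError: 'float' object has no attribute 'round'
```

```bash
sed -i 's/s\["finger_gap"\].round(4)/round(s["finger_gap"],4)/' sw.py; python3 sw.py .16 0 16
```

```text
7.75 [0.5147 0.0169 0.3569] [0.03  0.077 1.705 0.    1.359 0.012] 0.0427 [-0.1  1.  -0.8] [ 0.05 -0.03 -0.04]
[0.012, 0.046, -0.012, -0.007, 0.037, -0.08]
[0.024, 0.092, -0.025, -0.013, 0.074, -0.16]
[0.036, 0.139, -0.037, -0.02, 0.111, -0.241]
[0.049, 0.185, -0.049, -0.027, 0.148, -0.321]
[0.061, 0.231, -0.062, -0.033, 0.186, -0.401]
[0.073, 0.277, -0.074, -0.04, 0.223, -0.481]
[0.085, 0.323, -0.087, -0.046, 0.26, -0.562]
[0.097, 0.37, -0.099, -0.053, 0.297, -0.642]
[0.109, 0.416, -0.111, -0.06, 0.334, -0.722]
[0.121, 0.462, -0.124, -0.066, 0.371, -0.802]
[0.134, 0.508, -0.136, -0.073, 0.408, -0.882]
[0.146, 0.554, -0.148, -0.08, 0.445, -0.963]
[0.158, 0.601, -0.161, -0.086, 0.483, -1.043]
[0.17, 0.647, -0.173, -0.093, 0.52, -1.123]
[0.182, 0.693, -0.185, -0.099, 0.557, -1.203]
[0.194, 0.739, -0.198, -0.106, 0.594, -1.283]
```

Emit:
{"name": "carry_out", "arguments": {
  "targets": [
    [0.012,0.046,-0.012,-0.007,0.02,-0.08,0],
    [0.024,0.092,-0.025,-0.013,0.04,-0.16,0],
    [0.036,0.139,-0.037,-0.02,0.06,-0.24,0],
    [0.049,0.185,-0.049,-0.027,0.08,-0.33,0],
    [0.061,0.231,-0.062,-0.033,0.1,-0.43,0],
    [0.073,0.277,-0.074,-0.04,0.13,-0.53,0],
    [0.085,0.323,-0.087,-0.046,0.16,-0.64,0],
    [0.097,0.37,-0.099,-0.053,0.2,-0.72,0]
  ]
}}

```text
clock: 8.55
tcp_pos: [0.5061, -0.1631, 0.3068]
tool_rot: [-0.579, 0.189, -0.332, 0.72]
wrist_force: [0.8, -0.3, 0.4]
finger_gap: 0.0426
```

```bash
python3 sw.py .16 0 6
```

```text
8.55 [ 0.5061 -0.1631  0.3068] [-0.452  0.035  1.89   0.248  1.04   0.204] 0.0426 [ 0.8 -0.3  0.4] [-0.01  0.11 -0.01]
[0.016, 0.061, -0.016, 0.053, 0.051, -0.089]
[0.032, 0.123, -0.033, 0.105, 0.101, -0.178]
[0.048, 0.184, -0.049, 0.158, 0.152, -0.267]
[0.064, 0.246, -0.066, 0.211, 0.202, -0.355]
[0.08, 0.307, -0.082, 0.264, 0.253, -0.444]
[0.097, 0.369, -0.098, 0.316, 0.303, -0.533]
```

Emit:
{"name": "carry_out", "arguments": {
  "targets": [
    [0.012,0.046,-0.012,0.04,0.038,-0.067,0],
    [0.024,0.092,-0.025,0.08,0.076,-0.133,0],
    [0.036,0.14,-0.037,0.12,0.115,-0.2,0],
    [0.048,0.184,-0.049,0.158,0.152,-0.267,0],
    [0.062,0.235,-0.063,0.2,0.192,-0.34,0],
    [0.076,0.29,-0.077,0.25,0.24,-0.42,0],
    [0.088,0.335,-0.089,0.287,0.275,-0.484,0],
    [0.097,0.369,-0.098,0.316,0.303,-0.533,0]
  ]
}}

```text
clock: 9.35
tcp_pos: [0.4939, -0.3038, 0.2074]
tool_rot: [-0.353, 0.354, -0.612, 0.613]
wrist_force: [-0.7, 0.6, 0.9]
finger_gap: 0.0427
```

```bash
python3 sw.py .07 0 8;  python3 - <<'E'
from cell import robot
from h import *
from sw import frame,q
c=robot.camera("wrist");pickle.dump(c,open("w5.pkl","wb"))
im=c["frame"][:,:,::-1].copy()
Rm,ez=frame(q[3],0);ex=Rm[:,2]*1;print(ex)
ey=-Rm[:,0];ex=np.cross(ey,ez)
M=np.c_[ex,ey,ez]
L=[(0,0,.041),(.026,0,.041),(-.026,0,.041),(.0455,0,0),(.0162,-.042,0),(0,.108,.02)]
for k in proj(c,q[:3]+np.array(L)@M.T): cv2.circle(im,tuple(int(v) for v in k),2,(0,0,255),-1)
cv2.imwrite("pics/w5.png",im)
E
```

```text
9.35 [ 0.4939 -0.3038  0.2074] [-0.76   0.16   2.074  0.643  0.614  0.332] 0.0427 [-0.7  0.6  0.9] [ 0.03  0.19 -0.01]
[0.0, -0.0, -0.0, 0.0, 0.045, 0.0]
[0.0, -0.0, -0.0, 0.001, 0.089, 0.001]
[0.0, -0.0, -0.0, 0.001, 0.134, 0.001]
[0.0, -0.0, -0.0, 0.001, 0.179, 0.001]
[0.0, -0.0, -0.001, 0.002, 0.223, 0.002]
[0.0, -0.001, -0.001, 0.002, 0.268, 0.002]
[0.0, -0.001, -0.001, 0.002, 0.312, 0.002]
[0.0, -0.001, -0.001, 0.003, 0.357, 0.003]
[0.86602484 0.00098599 0.5       ]
```

View pics/w5.png

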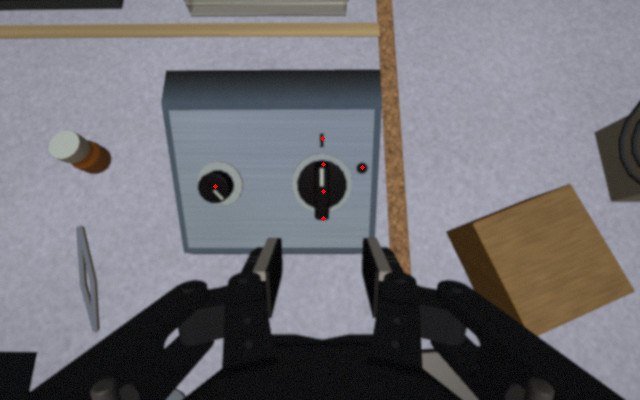

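Emit:
{"name": "carry_out", "arguments": {
  "targets": [
    [0,0,0,0.002,0.05,0,0],
    [0,0,0,0.002,0.14,0,0],
    [0,0,0,0.003,0.24,0.002,0],
    [0,0,0,0.003,0.34,0.002,0],
    [0,0,0,0.003,0.43,0.003,0],
    [0,0,0,0.003,0.5,0.003,0],
    [0,0,0,0.003,0.54,0.003,0],
    [0,0,0,0.003,0.563,0.003,0]
  ]
}}

```text
clock: 10.2
tcp_pos: [0.5653, -0.3031, 0.0857]
tool_rot: [-0.355, 0.353, -0.61, 0.614]
wrist_force: [-1.2, -0.2, 0.6]
finger_gap: 0.0429
```

```bash
python3 sw.py .018 0 1;  python3 - <<'E'
from cell import robot
import cv2
cv2.imwrite("pics/w6.png",robot.camera("wrist")["frame"][:,:,::-1])
E
```

```text
10.2 [ 0.5653 -0.3031  0.0857] [-0.66   0.437  2.042  0.941  0.392  0.069] 0.0429 [-1.2 -0.2  0.6] [-0.04  0.28  0.03]
[0.001, 0.002, -0.002, 0.004, 0.001, -0.001]
```

View pics/w6.png

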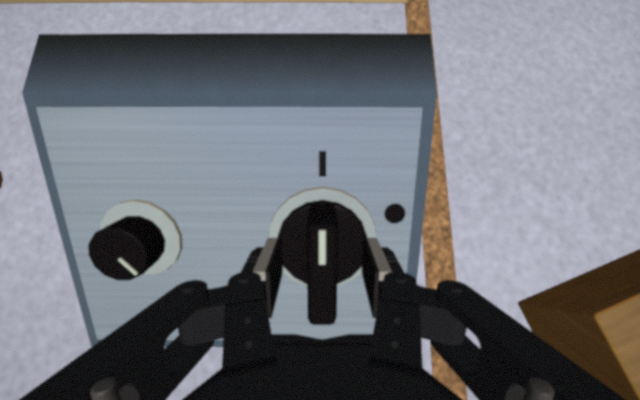

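Emit:
{"name": "carry_out", "arguments": {
  "targets": [
    [0,0.002,0,0.003,0,0,0.15],
    [0,0.002,0,0.003,0,0,0.3],
    [0,0.002,0,0.003,0,0,0.45],
    [0,0.002,0,0.003,0,0,0.55],
    [0,0.002,0,0.003,0,0,0.65],
    [0,0.002,0,0.003,0,0,0.75],
    [0,0.002,0,0.003,0,0,0.85],
    [0,0.002,0,0.003,0,0,0.9]
  ],
  "force": 30
}}

```text
clock: 11.05
tcp_pos: [0.5641, -0.3031, 0.0869]
tool_rot: [-0.353, 0.355, -0.61, 0.614]
wrist_force: [-1.9, 8.4, 8.5]
finger_gap: 0.014
```

```bash
python3 sw.py .018 1.2 12
```

```text
11.05 [ 0.5641 -0.3031  0.0869] [-0.663  0.435  2.043  0.94   0.396  0.074] 0.014 [-1.9  8.4  8.5] [ 0.96 -0.01  0.57]
[0.0, 0.048, -0.0, 0.0, 0.001, 0.0]
[0.0, 0.095, -0.0, 0.001, 0.001, 0.0]
[0.001, 0.143, -0.0, 0.001, 0.002, 0.0]
[0.001, 0.191, -0.001, 0.001, 0.002, 0.0]
[0.001, 0.238, -0.001, 0.002, 0.003, 0.0]
[0.001, 0.286, -0.001, 0.002, 0.004, 0.0]
[0.001, 0.334, -0.001, 0.003, 0.004, 0.0]
[0.001, 0.382, -0.001, 0.003, 0.005, 0.0]
[0.002, 0.429, -0.001, 0.003, 0.006, 0.0]
[0.002, 0.477, -0.001, 0.004, 0.006, 0.0]
[0.002, 0.525, -0.002, 0.004, 0.007, 0.0]
[0.002, 0.572, -0.002, 0.004, 0.007, 0.001]
```

Emit:
{"name": "carry_out", "arguments": {
  "targets": [
    [0,0,0,-0.003,-0.008,0,0.9],
    [0,0.03,0,-0.003,-0.008,0,0.9],
    [0,0.07,0,-0.003,-0.008,0,0.9],
    [0,0.12,0,-0.003,-0.008,0,0.9],
    [0,0.17,0,-0.003,-0.008,0,0.9],
    [0,0.22,0,-0.003,-0.008,0,0.9],
    [0,0.26,0,-0.003,-0.008,0,0.9],
    [0,0.29,0,-0.003,-0.008,0,0.9]
  ]
}}

```text
clock: 11.85
tcp_pos: [0.5638, -0.3026, 0.0875]
tool_rot: [0.153, -0.524, 0.688, -0.478]
wrist_force: [13.8, 4.8, -13.7]
finger_gap: 0.0134
```

```bash
python3 sw.py .018 1.2 7
```

```text
11.85 [ 0.5638 -0.3026  0.0875] [-0.662  0.433  2.044  0.936  0.396  0.69 ] 0.0134 [ 13.8   4.8 -13.7] [ 0.69 -0.74  0.37]
[0.0, 0.04, -0.0, 0.001, 0.001, 0.001]
[0.001, 0.08, -0.0, 0.001, 0.003, 0.001]
[0.001, 0.12, -0.0, 0.002, 0.004, 0.002]
[0.002, 0.16, -0.0, 0.003, 0.006, 0.002]
[0.002, 0.2, -0.0, 0.004, 0.007, 0.003]
[0.002, 0.24, -0.001, 0.004, 0.009, 0.004]
[0.003, 0.281, -0.001, 0.005, 0.01, 0.004]
```

Emit:
{"name": "carry_out", "arguments": {
  "targets": [
    [0,0.04,0,0,0.004,0,0.9],
    [0,0.09,0,0,0.004,0,0.9],
    [0,0.14,0,0,0.004,0,0.9],
    [0,0.19,0,0,0.004,0,0.9],
    [0,0.23,0,0,0.004,0,0.9],
    [0,0.26,0,0,0.004,0,0.9],
    [0,0.28,0,0,0.004,0,0.9],
    [0,0.285,0,0,0.004,0,0.9]
  ]
}}

```text
clock: 12.65
tcp_pos: [0.5642, -0.3023, 0.0877]
tool_rot: [-0.055, -0.641, 0.703, -0.304]
wrist_force: [5.5, 8.7, 1.9]
finger_gap: 0.0132
```

```bash
python3 sw.py .018 1.2 1;  python3 - <<'E'
from cell import robot
import cv2
cv2.imwrite("pics/w7.png",robot.camera("wrist")["frame"][:,:,::-1])
E
```

```text
12.65 [ 0.5642 -0.3023  0.0877] [-0.662  0.433  2.044  0.938  0.396  1.282] 0.0132 [5.5 8.7 1.9] [ 0.88 -0.66  0.94]
[0.003, -0.003, -0.0, 0.004, 0.01, 0.007]
```

View pics/w7.png

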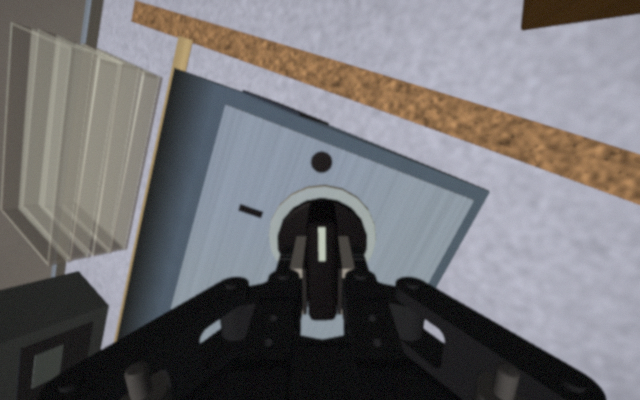

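Emit:
{"name": "carry_out", "arguments": {
  "targets": [
    [0,0,0,0,0,0,0.6],
    [0,0,0,0,0,0,0.3],
    [0,0,0,0,0,0,0],
    [0,0,0,0,0,0,0],
    [0,0,0,0,-0.03,0,0],
    [0,0,0,0,-0.12,0,0],
    [0,0,0,0,-0.28,0,0],
    [0,0,0,0,-0.45,0,0]
  ]
}}

```text
clock: 13.5
tcp_pos: [0.5063, -0.3041, 0.1852]
tool_rot: [-0.054, -0.64, 0.704, -0.303]
wrist_force: [0.9, -0.4, 0.9]
finger_gap: 0.0426
```

Emit:
{"name": "carry_out", "arguments": {
  "targets": [
    [0,0,0,0,-0.1,0,0],
    [0,0,0,0,-0.2,0,0],
    [0,0,0,0,-0.28,0,0],
    [0,0,0,0,-0.35,0,0],
    [0,0,0,0,-0.4,0,0],
    [0,0,0,0,-0.42,0,0],
    [0,0,0,0,-0.42,0,0],
    [0,0,0,0,-0.42,0,0]
  ]
}}

```text
clock: 14.3
tcp_pos: [0.4553, -0.3046, 0.2752]
tool_rot: [-0.055, -0.64, 0.704, -0.304]
wrist_force: [-0.3, -0.4, 0.1]
finger_gap: 0.0425
```

```bash
python3 sw.py .16 1.2 1;  python3 - <<'E'
from cell import robot
import cv2
for n in("wrist","top","scene"):cv2.imwrite(f"pics/{n}8.png",robot.camera(n)["frame"][:,:,::-1])
E
```

```text
14.3 [ 0.4553 -0.3046  0.2752] [-0.824  0.022  2.051  0.551  0.778  1.609] 0.0425 [-0.3 -0.4  0.1] [-0.02  0.21 -0.02]
[0.001, -0.003, 0.001, -0.001, 0.309, 0.001]
```

View pics/wrist8.png

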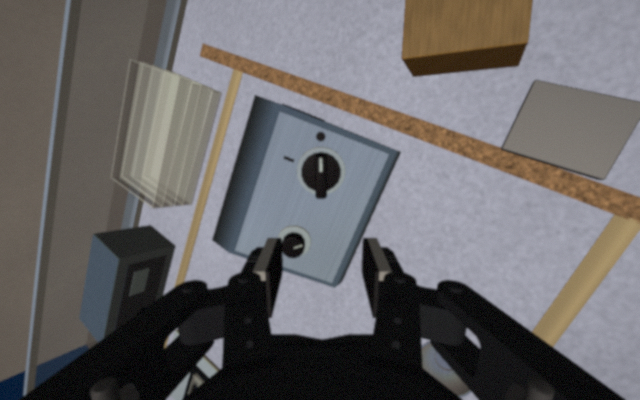

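View pics/top8.png

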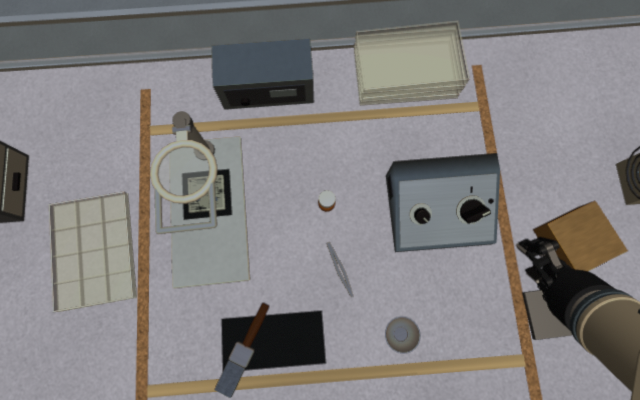

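View pics/scene8.png

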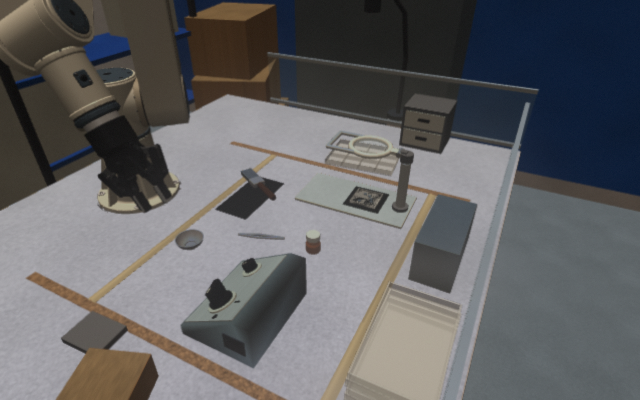

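Run:
```python
from cell import robot
print(robot.finish_job())
```

```text
the job is handed in; nothing more can be done
None
```

I set the lens level over the tray, then turned the switch to its on stop and handed the job in at about 14.5 s. No verdict is reported.

- **Lens:** I pinched the grab bar, swivelled it about 0.17 rad and lowered it about 0.50 rad, then let go. A fit to the pictures after release put the lens centre under 1 mm from the tray centre and the tilt at about -0.01 rad. That fit relies on a camera calibration good to about 2 mm. I did not measure it again after turning the switch, but the last pictures show the head level and in place.
- **Switch:** I gripped the bar handle and turned it 1.2 rad clockwise. After I released it and pulled back, the white line points at the black dot.
- **Other objects:** In the last top picture the round knob, jar and tweezers look the same as at the start; I did not measure their positions. The gripper is clear of everything.
- **Forces:** The wrist force readings peaked at about 20 N, during the switch turn. That was mostly my own 2 mm lift while the handle was gripped, and I eased it off in the next move.

No check failed or disagreed.

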